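# Check a set of grinding balls on the spring scale

## Task

Pick up the blue scoop and tip all its steel grinding balls into the round pan of the spring scale, so that the pan sinks onto its stop and stays there. Then set the empty blue scoop back upright on the bench and let go of it; leave the white scoop with the glass balls where it is.

Things in the scene. Friction and masses are not known exactly. Their poses are not given: they have to be found in the camera images.
- blue_scoop: Blue scoop 128 x 76 mm with four loose 24 mm, 57 g steel balls on its floor; walls 35 high, front (+x) open, sloping up 20 deg to a lip 68 mm ahead, 13 mm up; rear at x -60. Origin: underside, below the handle; z up. Handle: fixed bar along y bridging the sides, 14 thick in x, 22 high, its centre 85 mm up; grip it across x. Level it keeps the balls; tipped lip-down 45 deg it empties in about 1 s.
- white_scoop: White scoop, the same shape, size and frame as the blue one, holding three 24 mm amber glass balls, far too light for the scale. A bystander, to be left alone.
- pan (a joint): How far the spring-hung pan has sunk, in m: 0 = empty and up, 0.025 = down on its hard stop. Three steel balls sink it only about 0.017; all four bring it down to the stop.
- pan_floor (a point): Centre of the floor of the open round steel pan, moving with it: inner radius 75 mm, rim 41 mm above this point, which is 78 mm above the bench when empty, 53 when down. z up; x (level) points to the column carrying the pan (90 to 150 mm away, top 178 mm above the bench); the other three sides are clear. Fixed grey foot under it: 14 thick, x -90 to 180, y +-75 mm; not a place for the scoop.

How it is judged:
By the outcome, as a careful person would: the job done as asked, in the order asked, and still so for the second after the job is handed in, with the robot touching nothing.
It also fails if it takes over 58 s, if anything falls off the work surface, if the arm or the gripper's body presses on something with over 40 N, if the wrist force passes 120 N, or if a joint passes its speed limit or range.

## Robot

A 6-joint arm with a two-finger parallel gripper is mounted at the origin on the work surface. World frame = base frame: x ahead of the robot, y to its left, z up, the work surface at z = 0. Lengths are in mm, angles in rad, forces in N, time in s.
With the tool pointing down it reaches from about 275 to 975 mm from the base axis. Payload 8.4 kg.
Tool frame: the origin (TCP) lies at the very end of the fingers, on their centre line; the grasp point (between the pads) lies manip.pinch_z behind it (manip.pinch_z is the distance from the TCP to the grasp point, in mm); z points along the fingers, y is the direction in which the jaws open and shut (so a half turn about z gives the same grasp; the last joint's range is limited). The gripper opens to 92 mm and grips with 3 to 60 N. Pads are 20 mm wide; open, the fingers measure 128 mm over their backs; the gripper's body (75 mm by 189 mm) begins 69 mm behind the grasp point.
Start: joints at [-1.171, 0.353, 1.633, -0, 1.155, -0.002], TCP at [244.421, -575.227, 214.583] pointing down, gripper open.
Joint ranges: [-2.63, 2.63], [-0.92, 2.1], [0.06, 2.66], [-1.3, 4.44], [0, 2.69], [-3.02, 3.02]. Speed limits (rad/s): [2.22, 2.22, 2.79, 3.14, 3.14, 3.14].

## Interface

Orientations are given as a 3x3 rotation matrix whose columns are the frame's x, y, z axes.
In Python, from workcell import manip gives the robot as it stands. Calls block until the motion is done:
- manip.move_ptp(position, orientation): joint-space move of the TCP to a pose.
- manip.line_to(position, attitude=None, rate=150): straight line of the TCP; attitude=None keeps the orientation; rate is the mean speed in mm/s.
- manip.movej(angles): joint-space move.
- manip.ungrasp() and manip.close_gripper(): open the fingers fully, or close them until they stop; the grip force is fixed at half the most.
- manip.pause(seconds).
- manip.ik(position, orientation): joint angles nearest the present ones, or None.
- manip.get_obs(): the state.
- manip.get_image(name): name is "side" or "top"; returns (picture, depth): 400x640x3 uint8, red, green, blue; 400x640 float32, mm along the optical axis (not along the pixel's ray), 0 where there is no reading.
- manip.camera_params(name): a dict with "mtx" (3x3 intrinsics, pixels), "view" (4x4, takes a point from world to camera coordinates). Camera axes: x right, y up, looking along -z (the intrinsics and any distortion apply to the point x, -y, -z); pixel columns grow to the right and rows downward; lengths in mm; the calibration is good to about 2 mm. A picture is of the moment at which its call begins. camera_params takes no time and is no camera call.
A pose or a line that the arm cannot do raises manip.Unreachable and nothing moves.
- manip.close_job(): hands the job in, once; it reports no verdict.
Trained networks look in the newest picture that a camera, given by its name, has taken for a name from the list of things; names that differ only in an ending like _2 or _b are one class to them, and where a whole thing is asked for, a point or a joint stands for the part that bears it (a point fixed in the world has none). Each returns a list of dicts, best first, with "p" (0 to 1); they miss things now and then, are a little off and sometimes report something else, mostly with a low value. They report only what shows in the picture. A call takes as long as a camera call.
- manip.boxes_of(camera, target): "centre" ([column, row] as shares, 0 to 1, of the picture: columns of its width, rows of its height, amid what is visible of it).
The state is a dict: "time": time; "qpos": joint angles; "qvel": joint speeds; "tau": joint torques, N m; "ee_pos": TCP position; "tool_rot": TCP orientation; "force": force on the tool from outside, world axes, zero at the start; "ft_torque": the same for the moment, N m; "opening": finger opening in mm.
Only numpy, scipy, OpenCV 4.12 (cv2) and the standard library are available. Lean on these libraries where they do the work, as an engineer would, in place of code of your own. Each camera call takes 0.05 s, during which the arm holds its last target.

## Working session

There is one attempt and no reset: what is moved stays moved. The work goes in short steps, each a Python script; the robot and the scene stay as the last script left them, time stands still between calls to the robot, and variables do not carry over. Pictures are saved under pics/ and viewed, and the job is handed in when it is done.

```bash
mkdir -p pics; ls
cat > h.py <<'E'
import numpy as np, cv2
from workcell import manip
def snap(n,f):
    im,d=manip.get_image(n); cv2.imwrite('pics/'+f+'.png',im[:,:,::-1]); np.save('pics/'+f+'.npy',d); return im,d
def cloud(n,d):
    p=manip.camera_params(n); K=np.array(p['mtx']);V=np.array(p['view'])
    r,c=np.indices(d.shape); x=(c-K[0,2])/K[0,0]*d; y=(r-K[1,2])/K[1,1]*d
    P=np.stack([x,-y,-d,np.ones_like(d)],-1)@np.linalg.inv(V).T
    return P[...,:3]
E
python3 - <<'E'
from h import *
for n in('top','side'):
    im,d=snap(n,n+'0'); p=manip.camera_params(n); print(p)
    for t in('blue_scoop','white_scoop','pan'): print(t,manip.boxes_of(n,t))
print(manip.pinch_z,manip.get_obs())
E
```

```text
pics
{'mtx': array([[434.94991701,   0.        , 317.97078704],
       [  0.        , 434.94991701, 199.79648982],
       [  0.        ,   0.        ,   1.        ]]), 'view': array([[-5.18473735e-04, -9.99983610e-01, -5.70188773e-03,
         5.51587318e-01],
       [ 9.98802426e-01, -7.96797147e-04,  4.89191082e-02,
        -4.88294816e+02],
       [-4.89228497e-02, -5.66969602e-03,  9.98786468e-01,
        -1.08445145e+03],
       [ 0.00000000e+00,  0.00000000e+00,  0.00000000e+00,
         1.00000000e+00]])}
blue_scoop [{'centre': [0.2737, 0.4517], 'p': 0.95}]
white_scoop [{'centre': [0.6675, 0.5558], 'p': 0.77}]
pan [{'centre': [0.4833, 0.4672], 'p': 0.64}]
{'mtx': array([[374.87943264,   0.        , 320.23348088],
       [  0.        , 374.87943264, 202.4665884 ],
       [  0.        ,   0.        ,   1.        ]]), 'view': array([[-9.25241453e-01, -3.78953719e-01,  1.79536068e-02,
         4.55456485e+02],
       [ 2.49929423e-01, -5.73250136e-01,  7.80332984e-01,
        -1.84999397e+02],
       [-2.85418179e-01,  7.26483558e-01,  6.25106473e-01,
        -6.79210293e+02],
   
[... 327 characters left out ...]
46e+00, -3.45802372e-05,
        1.15517855e+00, -2.41351388e-03]), 'qvel': array([-0.00033627,  0.00034764, -0.0006733 , -0.00192207, -0.00169479,
        0.00042634]), 'tau': array([-4.27541945e-04, -5.93164265e+01, -3.34155786e+01,  6.97317207e-02,
        1.81881746e-02, -6.17170622e-05]), 'ee_pos': array([ 244.37136559, -575.18266126,  214.46795129]), 'tool_rot': array([[ 9.20359948e-01,  3.91072313e-01, -1.06888317e-04],
       [ 3.91072326e-01, -9.20359933e-01,  1.71898724e-04],
       [-3.11508928e-05, -2.00009763e-04, -9.99999980e-01]]), 'force': array([-0.76212234,  0.29393076,  0.40197782]), 'ft_torque': array([ 0.00736346,  0.01453794, -0.04297317]), 'opening': 92.18626463253716}
```

View pics/top0.png

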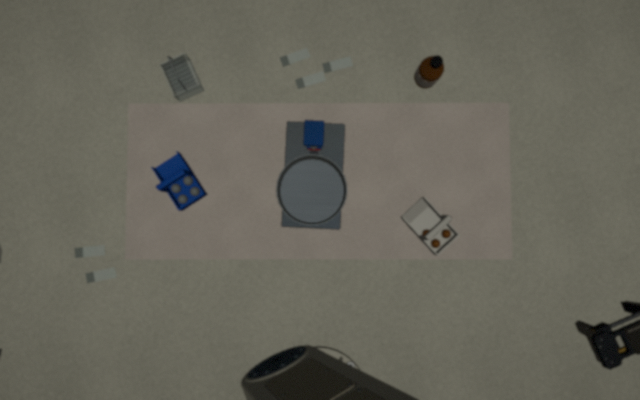

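View pics/side0.png

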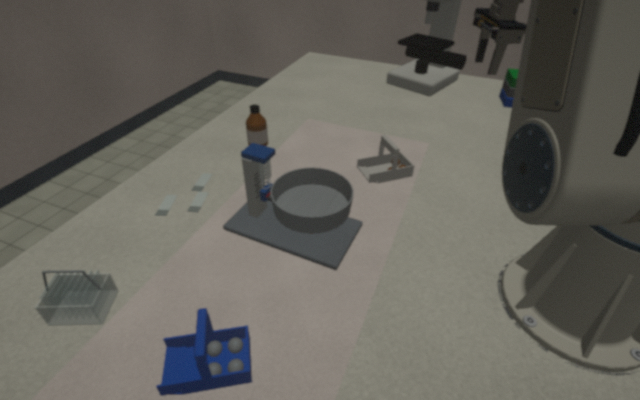

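The top view shows the blue scoop at about (180,181), with its balls on the lower right and its lip up and to the left. The pan centre is at about (312,190) with the column above it at (314,135), and the white scoop is at about (430,226). Next I'll fit the blue scoop and the pan.

Run:
```python
from h import *
im=cv2.imread('pics/top0.png')
c=cv2.resize(im[140:220,140:220],(600,600),interpolation=cv2.INTER_CUBIC); cv2.imwrite('pics/crop.png',np.clip(c.astype(int)*2,0,255))
for n in('top','side'):
    im=cv2.imread('pics/%s0.png'%n).astype(int); d=np.load('pics/%s0.npy'%n); P=cloud(n,d)
    m=(im[...,0]-im[...,2]>35)&(d>0)&(P[...,1]>150)
    Q=P[m]; print(n,m.sum(),Q.min(0),Q.max(0))
    t=Q[Q[:,2]>75]; print('handle',len(t),t.mean(0),np.median(t[:,2]),t[:,2].max())
    if len(t):
        u,s,v=np.linalg.svd(t[:,:2]-t[:,:2].mean(0)); print(v[0],np.degrees(np.arctan2(v[0][1],v[0][0])),(t[:,:2]-t[:,:2].mean(0))@v[0]@np.ones(1) if 0 else np.ptp((t[:,:2]-t[:,:2].mean(0))@v.T,axis=0))
    (r)=cv2.minAreaRect(Q[:,:2].astype(np.float32)); print(r)
    # pan rim
    m=(P[...,2]>108)&(P[...,2]<128)&(abs(P[...,1])<130)&(P[...,0]>350)&(P[...,0]<640)&(d>0)
    R=P[m]; A=np.c_[2*R[:,:2],np.ones(len(R))]; s=np.linalg.lstsq(A,(R[:,:2]**2).sum(1),rcond=None)[0]
    print('rim',len(R),s[:2],np.sqrt(s[2]+s[0]**2+s[1]**2),R.mean(0))
    m=(P[...,2]>65)&(P[...,2]<95)&(np.hypot(P[...,0]-s[0],P[...,1]-s[1])<60)&(d>0); print('floor',m.sum(),np.median(P[m],0))
    m=(P[...,2]>160)&(P[...,2]<190)&(abs(P[...,1])<130)&(P[...,0]>450)&(P[...,0]<750); print('col',m.sum(),P[m].min(0),P[m].max(0))
```

```text
top 1200 [464.64627122 283.54027653  -2.02394939] [604.85814457 411.29539941 101.10453778]
handle 238 [533.96718738 343.00341527  92.62972913] 94.71984599837253 101.1045377776212
[-0.55901192  0.82915962] 123.98749260345852 [72.31019649 15.29282872]
((536.822998046875, 348.6029357910156), (127.6620864868164, 74.81146240234375), 33.02119064331055)
rim 442 [508.59108885  15.8456513 ] 79.65936110322586 [514.26150375  17.6648916  116.66782922]
floor 1997 [508.3657701   16.35503131  77.68547926]
col 528 [598.09868817 -11.66734319 165.57288049] [653.79558794  31.67668339 182.2965818 ]
side 3328 [461.66019099 284.928746     0.7792287 ] [607.20172396 414.57438317  97.65884271]
handle 566 [525.70963191 354.17595326  93.5444788 ] 95.13555280315228 97.65884270585315
[-0.54217701  0.8402643 ] 122.8319605875051 [73.49078203 14.3222141 ]
((534.4361572265625, 349.62890625), (127.91967010498047, 76.84186553955078), 32.904136657714844)
rim 1034 [519.41368888  19.09279275] 84.36624204491959 [520.57760601  17.72502805 115.1100488 ]
floor 1238 [520.32139306   9.0967425   77.48746632]
col 509 [595.19398102 -13.29293552 160.41030402] [652.30670653  33.75716471 179.0601107 ][ WARN:0@0.654] global loadsave.cpp:1063 imwrite_ Unsupported depth image for selected encoder is fallbacked to CV_8U.
```

View pics/crop.png

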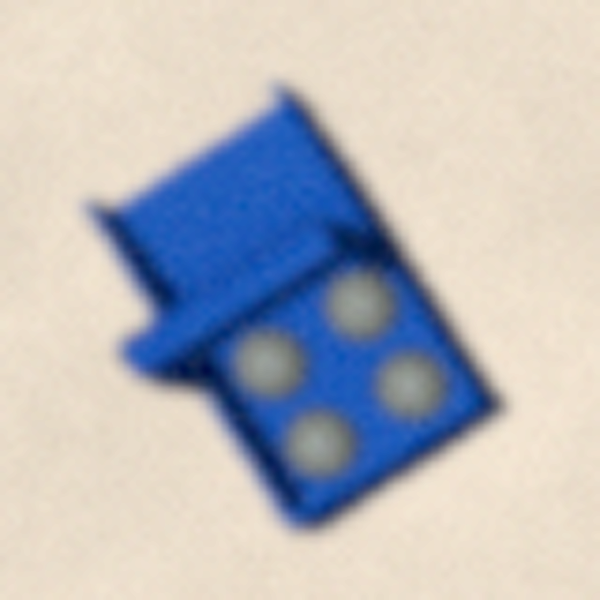

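```bash
cat >> h.py <<'E'
from scipy.spatial.transform import Rotation as Ro
PAN=np.array([509.5,15.]); S0=np.array([532.2,347.2]); Y0=33.0
PZ=manip.pinch_z
def RS(yaw,tilt=0): return (Ro.from_euler('z',yaw,degrees=True)*Ro.from_euler('y',tilt,degrees=True)).as_matrix()
def tool(yaw,tilt=0,f=1):
    # scoop->tool : tool z=-Z, y=f*X, x = y cross z
    z=np.array([0,0,-1.]);y=np.array([f,0,0.]);x=np.cross(y,z)
    return RS(yaw,tilt)@np.c_[x,y,z]
HL=np.array([0,0,85-PZ])  # TCP in scoop frame
def tcp_from_origin(o,yaw,tilt=0): return np.asarray(o,float)+RS(yaw,tilt)@HL
def tcp_from_lip(l,yaw,tilt): return np.asarray(l,float)+RS(yaw,tilt)@(HL-np.array([68,0,13]))
def lipxyz(yaw,back,z): 
    d=RS(yaw)[:2,0]; return np.r_[PAN-back*d,z]
E
python3 - <<'E'
from h import *
for f in(1,-1):
    print(f,'grasp',manip.ik(tcp_from_origin([*S0,0],Y0),tool(Y0,0,f)))
    for yaw in(-90,-75,-60,-45,0):
        print(yaw,[None if q is None else np.round(q,2) for q in [manip.ik(tcp_from_lip(lipxyz(yaw,45,z),yaw,t),tool(yaw,t,f)) for t,z in((0,155),(30,132),(55,132))]])
E
```

```text
1 grasp [ 5.75690377e-01  5.33688923e-01  1.72027605e+00 -4.44089210e-16
  8.87627685e-01 -2.68276348e-04]
-90 [array([ 0.24,  0.2 ,  1.85, -0.  ,  1.08,  1.81]), array([-0.17,  0.24,  1.91,  0.57,  1.15,  1.12]), array([-0.44,  0.44,  1.88,  0.85,  1.43,  0.72])]
-75 [array([ 0.25,  0.16,  1.91, -0.  ,  1.07,  1.56]), array([-0.16,  0.28,  1.86,  0.5 ,  1.27,  0.93]), array([-0.38,  0.52,  1.76,  0.71,  1.58,  0.66])]
-60 [array([ 0.24,  0.11,  1.97, -0.  ,  1.06,  1.29]), array([-0.13,  0.32,  1.81,  0.42,  1.37,  0.76]), array([-0.31,  0.58,  1.64,  0.59,  1.71,  0.57])]
-45 [array([ 0.21,  0.07,  2.02, -0.  ,  1.06,  1.  ]), array([-0.1 ,  0.34,  1.77,  0.32,  1.46,  0.58]), array([-0.24,  0.63,  1.54,  0.46,  1.82,  0.46])]
0 [array([ 0.03, -0.01,  2.09, -0.  ,  1.06,  0.03]), array([0.02, 0.38, 1.71, 0.01, 1.57, 0.02]), array([0.02, 0.71, 1.4 , 0.02, 2.  , 0.02])]
-1 grasp None
-90 [array([ 0.24,  0.2 ,  1.85, -0.  ,  1.08, -1.33]), array([-0.17,  0.24,  1.91,  0.57,  1.15, -2.02]), array([-0.44,  0.44,  1.88,  0.85,  1.43, -2.42])]
-75 [array([ 0.25,  0.16,  1.91, -0.  ,  1.07, -1.58]), array([-0.16,  0.28,  1.86,  0.5 ,  1.27, -2.21]), array([-0.38,  0.52,  1.76,  0.71,  1.58, -2.49])]
-60 [array([ 0.24,  0.11,  1.97, -0.  ,  1.06, -1.85]), array([-0.13,  0.32,  1.81,  0.42,  1.37, -2.39]), array([-0.31,  0.58,  1.64,  0.59,  1.71, -2.57])]
-45 [array([ 0.21,  0.07,  2.02, -0.  ,  1.06, -2.14]), array([-0.1 ,  0.34,  1.77,  0.32,  1.46, -2.57]), array([-0.24,  0.63,  1.54,  0.46,  1.82, -2.68])]
0 [None, None, None]
```

Run:
```python
from h import *
R=tool(Y0); p=tcp_from_origin([*S0,0],Y0)
manip.move_ptp(p+[0,0,150],R)
manip.line_to(p+[0,0,1],R,rate=150)
manip.close_gripper()
o=manip.get_obs(); print(o['time'],o['opening'],o['force'],o['ee_pos'])
manip.line_to(p+[0,0,20],R,rate=60)
o=manip.get_obs(); print(o['time'],o['opening'],o['force'],o['ft_torque'],o['ee_pos'])
snap('top','t1');snap('side','s1')
im=np.hstack([cv2.resize(cv2.imread('pics/t1.png')[120:240,100:260],(400,300)),cv2.resize(cv2.imread('pics/s1.png')[220:400,110:350],(400,300))]);cv2.imwrite('pics/c1.png',np.clip(im*1.6,0,255).astype(np.uint8))
```

```text
6.075 13.235438793243901 [ 1.21093842  0.45568758 -0.70557256] [532.39020398 347.33683844  67.28870121]
6.5417 13.92043404191691 [-0.40510796 -0.64969251 -3.48108709] [ 0.02006885 -0.19247367  0.04149501] [532.36197529 347.30308673  86.80117225]
```

View pics/c1.png

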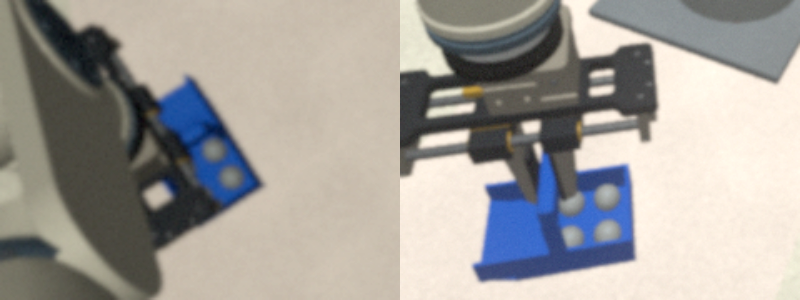

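The grip holds: the lifted scoop is level and all four balls show in the side view. Next I'll carry it over and tip it.

Run:
```python
from h import *
Y=-80
p=tcp_from_origin([*S0,0],Y0)
manip.line_to(p+[0,0,150],tool(Y0),rate=100)
manip.line_to(tcp_from_lip(lipxyz(Y,45,163),Y,0),tool(Y),rate=80)
manip.line_to(tcp_from_lip(lipxyz(Y,45,150),Y,15),tool(Y,15),rate=50)
o=manip.get_obs(); print(o['time'],o['opening'],o['force'],o['ee_pos'])
snap('top','t2');snap('side','s2')
im=np.hstack([cv2.resize(cv2.imread('pics/t2.png')[100:280,200:440],(400,300)),cv2.resize(cv2.imread('pics/s2.png')[90:315,170:470],(400,300))]);cv2.imwrite('pics/c2.png',np.clip(im*1.6,0,255).astype(np.uint8))
```

```text
11.525 13.504929570447343 [ 0.29520622  0.02534186 -3.33835461] [492.77184799 109.56095052 218.79532597]
```

View pics/c2.png

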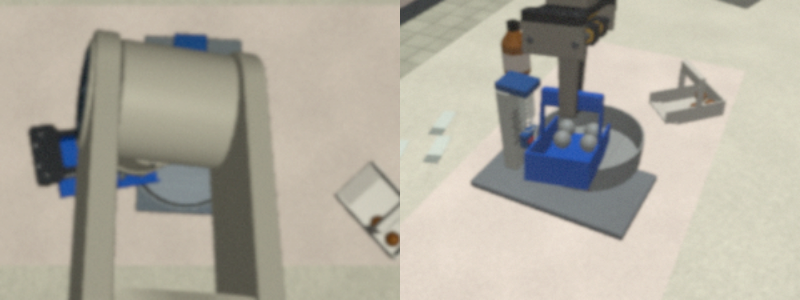

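The side view shows the scoop beside the pan with its lip over the near part, clear of the column and with all the balls still in it. I'll tip it now.

Run:
```python
from h import *
Y=-80
for t,z,r in((24,136,50),(32,132,25),(45,132,40),(57,134,50)):
    manip.line_to(tcp_from_lip(lipxyz(Y,45,z),Y,t),tool(Y,t),rate=r)
    o=manip.get_obs(); print(t,o['time'],o['opening'],o['force'])
manip.pause(1.0)
o=manip.get_obs(); print(o['time'],o['opening'],o['force'],o['ee_pos'])
im,d=snap('top','t3');im,d=snap('side','s3')
P=cloud('side',d); R=P[(P[...,2]>85)&(P[...,2]<125)&(np.hypot(P[...,0]-PAN[0],P[...,1]-PAN[1])<86)&(np.hypot(P[...,0]-PAN[0],P[...,1]-PAN[1])>72)]
print(np.percentile(R[:,2],[50,90,98]))
im=np.hstack([cv2.resize(cv2.imread('pics/t3.png')[100:280,200:440],(400,300)),cv2.resize(cv2.imread('pics/s3.png')[90:315,170:470],(400,300))]);cv2.imwrite('pics/c3.png',np.clip(im*1.6,0,255).astype(np.uint8))
```

```text
24 12.0417 13.665323278344012 [ 0.2454866   0.90390226 -1.59408902]
32 12.6333 14.015693658096675 [ 0.09693936  0.42743756 -1.20917299]
45 13.275 13.974028398672944 [ 0.72923037  0.42737093 -1.84996891]
57 13.7917 13.890649783628112 [-1.02552907 -0.24315686 -1.57737751]
14.7917 13.661189098323891 [-0.6165404  -0.2563632  -1.09460535] [503.01448985  51.73813553 220.01551157]
[91.41111273 93.74968344 94.48381427]
```

View pics/c3.png

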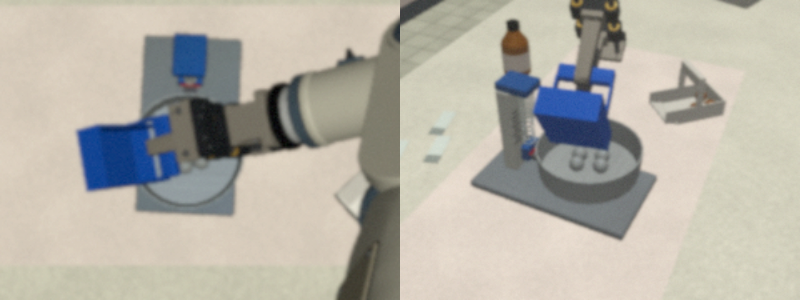

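All four balls are in the pan and its rim is at 94 mm, which is its height on the stop. I'll take the scoop back and set it down.

Run:
```python
from h import *
Y=-80
manip.line_to(tcp_from_lip(lipxyz(Y,50,165),Y,50),tool(Y,50),rate=80)
manip.line_to(tcp_from_lip(lipxyz(Y,55,165),Y,0),tool(Y),rate=100)
p=tcp_from_origin([*S0,0],Y0)
manip.line_to(p+[0,0,120],tool(Y0),rate=110)
manip.line_to(p+[0,0,12],tool(Y0),rate=100)
im,d=snap('side','s4')
manip.line_to(p+[0,0,1.5],tool(Y0),rate=25)
o=manip.get_obs(); print(o['time'],o['opening'],o['force'],o['ee_pos'])
manip.ungrasp()
manip.line_to(p+[0,0,160],tool(Y0),rate=120)
q=manip.get_obs()['qpos'].copy(); q[0]=1.3; manip.movej(q)
im,d=snap('top','t5');P=cloud('top',d)
im2,d2=snap('side','s5'); P2=cloud('side',d2)
for P,d in((P,d),(P2,d2)):
    r=np.hypot(P[...,0]-PAN[0],P[...,1]-PAN[1]); R=P[(P[...,2]>80)&(P[...,2]<125)&(r<86)&(r>72)&(d>0)]
    print('rim',np.percentile(R[:,2],[50,90,98]))
    m=(np.hypot(P[...,0]-S0[0],P[...,1]-S0[1])<60)&(P[...,2]>85)&(P[...,2]<110)&(d>0); print('handle',m.sum(),P[m].mean(0), np.percentile(P[m][:,2],95))
print(manip.get_obs()['time'])
im=np.hstack([cv2.resize(cv2.imread('pics/t5.png')[80:280,120:480],(400,300)),cv2.resize(cv2.imread('pics/s5.png')[90:400,130:470],(400,300))]);cv2.imwrite('pics/c5.png',np.clip(im*1.6,0,255).astype(np.uint8))
```

```text
20.5667 14.006688615841052 [-0.00150511 -1.0530456  -1.32505993] [532.12584497 347.13652547  67.62412394]
rim [91.81614931 95.15941229 97.02036779]
handle 223 [532.07439205 345.66596832  94.7644894 ] 99.0041702145659
rim [88.45229434 93.59515204 94.55890573]
handle 576 [527.09304558 350.34392955  94.29042221] 96.74204985810117
25.0
```

View pics/c5.png

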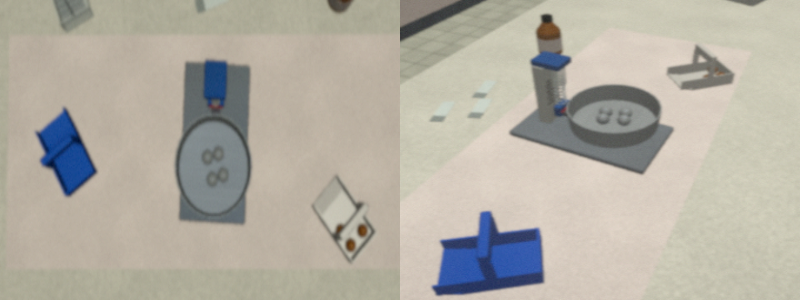

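View pics/t5.png

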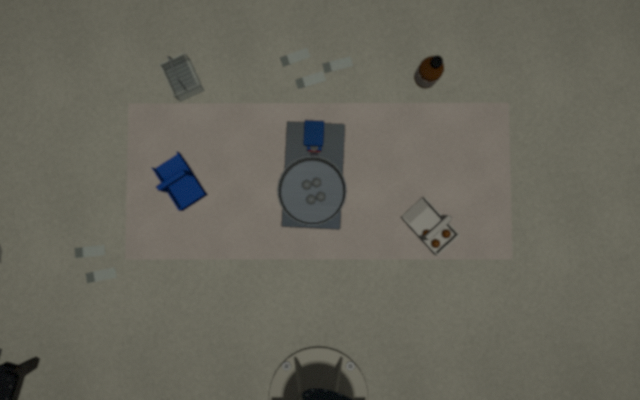

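The pictures show four balls in the pan at about (313,191), the pan down, the empty blue scoop upright at about (180,181), the white scoop unmoved, and the arm clear of everything. I'm handing the job in.

```bash
python3 -c "
from h import *
manip.pause(0.5); manip.close_job()"
```

```text
the job is handed in; nothing more can be done
```

I tipped all four steel balls from the blue scoop into the scale pan and set the empty scoop back upright at its original spot. I let go of it, moved the arm clear and handed the job in at about 25.5 s.

- **Pan:** the last pictures show four balls in it. The side camera puts the rim at about 94 mm, which is its height on the stop. The top camera reads up to 3 mm higher, which I put down to noise and calibration.
- **Scoops:** the blue scoop is upright and empty, with its handle top at about 95 mm. The white scoop is where it was.
- **Forces:** the wrist force was about 3.5 N at most wherever I read it. I did not log it continuously.

None of the checks failed.

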